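# Pop the splash flap, switch on the zone under the pot, relatch the flap

### The arm

A 6-joint arm with a two-finger parallel gripper is mounted at the origin on a cart in front of the work surface, level with it; the furniture and walls round the work are solid. World frame = base frame: x ahead of the robot, y to its left, z up, the work surface at z = 0. Lengths are in mm, angles in rad, forces in N, time in s.
With the tool pointing down it reaches from about 300 to 775 mm from the base axis. Payload 14.6 kg.
Tool frame: the origin (TCP) lies between the finger pads; the fingertips stand ahead of it and the grasp point (between the pads) lies 11 mm behind it (manip.finger_overhang is the z of the fingertips in the tool frame, in mm); z points along the fingers, y is the line along which they close (so a half turn about z gives the same grasp; the last joint's range is limited). The gripper opens to 94 mm and grips with 3 to 60 N. Pads are 16 mm wide; open, the fingers measure 119 mm over their backs; the gripper's body (75 mm by 177 mm) begins 78 mm behind the grasp point.
Start: joints at [-1.374, 0.3, 1.521, -0, 1.321, -0.067], TCP at [143.406, -530.965, 213.446] pointing down, gripper open.
Joint ranges: [-3.03, 3.03], [-0.79, 2.21], [0.23, 2.52], [-1.04, 4.18], [0, 3.07], [-2.55, 2.55]. Speed limits (rad/s): [2.22, 2.22, 2.57, 3.14, 3.14, 3.14].

### API

Orientations are given as [roll, pitch, yaw] about the fixed x, y, z axes, in that order (R = Rz(yaw) Ry(pitch) Rx(roll)).
In Python, from cell import manip gives the robot as it stands.
- The arm moves only by the tool jog_arm, never from a script. Its argument "series" is a list of rows, each a list of 7 numbers: the shift along the world's x, y, z as a fraction of full scale, then the turn, a rotation vector about the world's x, y, z as a fraction of full scale, then the closure, from 0 (fully open) to 1 (shut). In form: [[dx, dy, dz, wx, wy, wz, fingers], ...]. A call has 1 to 8 rows; each row is the pose to reach, as a shift and turn from the pose commanded when the call began; what a row does not reach only later rows make up. Full scale, the value 1, is 120 mm for a shift and 90 degrees for a turn. A row lasts 1/12 s, in which the tool goes at most 41.7 mm and 7.16 degrees, less where a joint would pass 70% of its speed; a pose out of reach is approached as far as the arm can. A call with a number of a shift or a turn outside -1 to 1 is refused whole. A call with a gripper value outside its range is refused whole. The fingers move at their own pace and stop on an object; "grip_force" is the grip in N (left out, the last holds). Time passes only in rows, so rows that repeat a pose let the fingers close. It gives the time, the measured TCP pose, the force, the opening and the grip force at its end, in the units of the state.
- manip.read_state(): the state, without advancing time (a new reading comes with each control period).
- manip.camera(name): name is "scene" or "top" or "wrist"; returns a dict with "frame" (480x640x3 uint8, red, green, blue), "vfov" (degrees; the focal length in pixels is half the picture's height over the tangent of half this angle, whatever the lens; pixels are square), "cx", "cy" (the principal point, pixels), "k1" (the pictures are not rectified: a ray, as slopes to the right and down, at radius r is drawn at 1 + k1 r^2 times it, then the intrinsics apply), "R" (3x3) and "t" (3): a world point X has camera coordinates R X + t; the wrist camera has in their place "hand_eye" (4x4, takes a point from camera to tool coordinates, whose origin is the TCP and whose axes are the flange's). Camera axes: x right, y down, z forward; pixel columns grow to the right and rows downward; lengths in mm; the calibration is good to about 2 mm. A picture is of the moment at which its call begins: read the wrist's pose just before it. There is no depth.
- manip.sign_off(): hands the job in; it is judged then, once.
The state is a dict: "clock": time; "joints": joint angles; "qd": joint speeds; "effort": joint torques, N m; "eef_pos": TCP position; "eef_rot": TCP orientation; "wrist_force": force on the tool from outside, world axes, zero at the start; "moment": the same for the moment, N m; "finger_gap": finger opening in mm; "finger_force": force on a finger pad.
Only numpy, scipy, OpenCV 4.12 (cv2) and the standard library are available. Lean on these libraries where they do the work, as an engineer would, in place of code of your own. Each camera call takes 0.05 s, during which the arm holds its last target. There are 200 camera calls.

### The job

Preheat the pot: push the black splash flap of the hot-plate fully in by its orange pad and let go so that it pops open, press on the green-dotted half of the rocker switch that belongs to the side the pot stands on (left switch for the left zone, right switch for the right zone), then push the flap down again until it catches and stays shut by itself. Do it all with the fingertips: leave the other switch off, and do not lift or shove the pot, its lid or anything else on the worktop.

Things in the scene. Friction and masses are not known exactly. Their poses are not given: they have to be found in the camera images.
- hotplate: low steel double hot-plate, fixed, 340 mm deep (x), 460 wide (y). Origin: centre of its underside on the worktop; x points away from its front edge (from the robot), y to its left, z up. Rear part (x -46 to 170): black glass top at z = 57 with two ring-marked zones. Front strip (x -170 to -46): steel deck at z = 36; in its middle a switch panel (top z = 41) under a black flap
- zone_left (a point): centre of the left ring-marked zone on the glass, at (62, 115, 57) mm in the hot-plate's frame
- zone_right (a point): centre of the right ring-marked zone on the glass, at (62, -115, 57) mm in the hot-plate's frame
- flap_hinge (a point): middle of the flap's hinge line along the hot-plate's y, at (-62, 0, 60) mm in its frame; fixed, axes parallel to the hot-plate's. The flap, measured from here when shut: reaches 88 mm to the front, 154 mm wide, outer face 4 mm above this line, a skirt inside its edges 10 mm below it. Fully open, its front edge stands 76 mm above and 44 mm in front of this line
- flap_pad (a point): top centre of the round orange press pad, 24 mm across, on the outer face of the black splash flap, 71 mm from the hinge line, 4.5 mm above the hinge plane; moves with the flap, its x points from the pad to the hinge line, its z out of the flap's outer face
- flap (a joint): flap angle, rad: 0 latched shut (level), 1.05 open, -0.092 at its inner stop. Push-push catch: from shut, push in to the stop (7 mm at the pad, 2 to 4 N, then firm; it trips from about -0.06) and let go: a damped spring swings it open in 2 s. From open, push its outer face forward and down round the hinge, to the stop, and let go: it latches. Pressing straight down on the open front edge can jam
- switch_left (a joint): white rocker switch (40 mm front to back, 27 mm wide) for the left zone, under the flap: 0 off (front half raised), 0.36 on (front half down). Stays where it is put; on counts above 0.30. Takes about 2.5 N on the green dot to turn.
- switch_right (a joint): the same for the right zone
- press_left (a point): green dot on the top face of the left switch's front half, where it is pressed to switch on; when off at (-134, 36, 51) mm in the hot-plate's frame, about 5 mm lower when on. The switch pivots about a line along y at hot-plate x = -122, z = 45.
- press_right (a point): the same for the right switch; when off at (-134, -36, 51) mm in the hot-plate's frame
- pot: dark cast-iron pot, 189 mm across, 252 mm over its two handles, 110 mm high, 2.9 kg, standing on one of the two zones; origin at the centre of its underside
- pot_lid: dark pot lid with a knob, 190 mm across, 59 mm high, lying on the other zone; origin at the centre of its underside
- pizza: raw pizza, 300 mm across, 17 mm high, on the left; leave alone
- olive_bowl: white bowl of green olives, 218 mm across, 71 mm high, right rear; leave alone
- punnet: clear punnet of rocket, 118 x 163 x 96 mm, on the right; leave alone
- olive_cup: clear cup of black olives, 79 mm across, 68 mm high, left front; leave alone
- shaker: aluminium flour shaker, 74 mm across, 116 mm high, right front; leave alone

How it is judged:
By the outcome, as a careful person would: the job done as asked, in the order asked, and still so for the second after the job is handed in, with the robot touching nothing.
It also fails if it takes over 50 s, if anything falls off the work surface, if the arm or the gripper's body presses on something with over 40 N, if the wrist force passes 120 N, or if a joint passes its speed limit or range.

## Working session

There is one attempt and no reset: what is moved stays moved. The work goes in short steps, Python scripts to look and compute and a tool call to move; the robot and the scene stay as the last step left them, time stands still between calls to the robot, and variables do not carry over. Pictures are saved under pics/ and viewed, at most 10 in all, crops included, and the job is handed in when it is done.

Besides the shell and the picture viewer there is one more tool, called as name(argument=value, ...) on one line, values as JSON. jog_arm: Moves the arm, as the interface text tells. Its arguments: {"type":"object","properties":{"series":{"type":"array"},"grip_force":{"type":"number"}},"required":["series"]}

```bash
mkdir -p pics
cat > h.py <<'E'
import numpy as np,cv2
from cell import manip
def snap(n,f):
    c=manip.camera(n); cv2.imwrite('pics/'+f,c['frame'][:,:,::-1])
    np.save('pics/'+f+'.npy',c,allow_pickle=True); return c
def K(c):
    f=240/np.tan(np.radians(c['vfov'])/2)
    return np.array([[f,0,c['cx']],[0,f,c['cy']],[0,0,1.]]),np.array([c['k1'],0,0,0.])
def proj(c,X):
    k,d=K(c); return cv2.projectPoints(np.array(X,float).reshape(-1,3),cv2.Rodrigues(np.array(c['R']))[0],np.array(c['t'],float),k,d)[0][:,0]
def onplane(c,uv,z):
    k,d=K(c); p=cv2.undistortPoints(np.array(uv,float).reshape(-1,1,2),k,d)[:,0]
    R=np.array(c['R']);C=-R.T@np.array(c['t']); D=np.c_[p,np.ones(len(p))]@R
    return C+D*((z-C[2])/D[:,2])[:,None]
def load(f): return np.load('pics/'+f+'.npy',allow_pickle=True).item()
E
python3 - <<'E'
from h import *
for n in('scene','top'):
    c=snap(n,n+'0.png'); print(n,c['vfov'],c['k1'],-np.array(c['R']).T@c['t'])
print(manip.read_state(),manip.finger_overhang)
E
```

```text
scene 55.11238945557325 0.041432176829144185 [-267.72511343  665.79875924 1201.70895113]
top 46.610171391199714 -0.15422525397449707 [ 233.27844372  108.49480405 1688.13286658]
{'clock': 0.1, 'joints': array([-1.37359624e+00,  3.00386655e-01,  1.52152618e+00,  1.50783167e-05,
        1.32068307e+00, -6.65797661e-02]), 'qd': array([-0.00038479, -0.00236336, -0.00143754, -0.00125251, -0.00045898,
        0.00048391]), 'effort': array([ 1.46340280e-03, -5.32638502e+01, -3.53279757e+01,  7.09460699e-02,
        2.35438946e-02, -6.11528935e-05]), 'eef_pos': array([ 143.36960799, -530.75111138,  212.95586757]), 'eef_rot': array([-3.14059260e+00, -8.13198659e-05,  2.63776076e-01]), 'wrist_force': array([ 0.98289797, -0.37134888, -0.05175671]), 'moment': array([-0.05081252,  0.03911158,  0.01623162]), 'finger_force': 0.0, 'finger_gap': 93.88804014062207} 8.0
```

View pics/scene0.png

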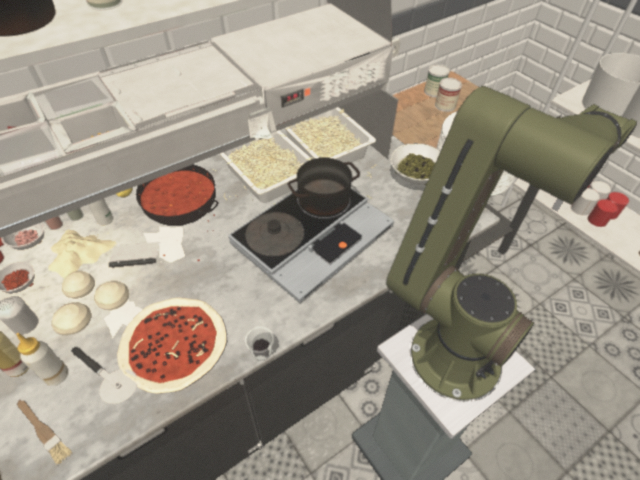

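View pics/top0.png

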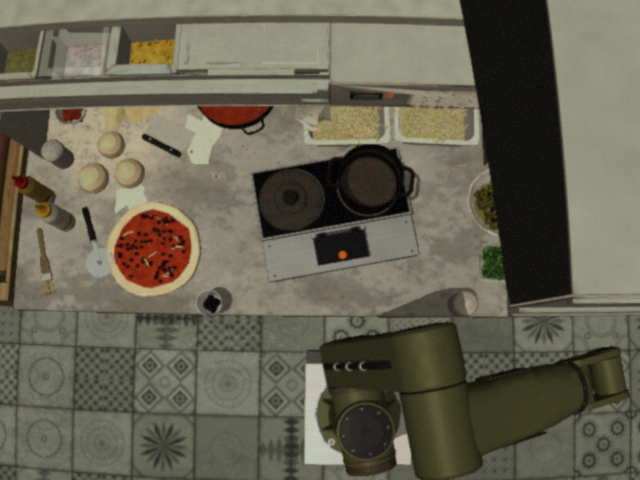

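The pot stands on the right zone, at about (370,180) in the top view, and the lid is on the left. The orange pad is at about (343,255) in the top view and (343,245) in the scene view. Next I'll fit the hot-plate pose.

Run:
```python
from h import *
from scipy.optimize import least_squares
cs=[load('scene0.png'),load('top0.png')]
pads=[]
for c in cs:
    f=c['frame'].astype(int); m=(f[...,0]>180)&(f[...,1]<130)&(f[...,2]<90)
    m[:230]=0; m[270:]=0; m[:,:320]=0; m[:,365:]=0
    v,u=np.nonzero(m); pads.append((u.mean(),v.mean())); print(len(u),pads[-1])
# triangulate
def r(X): return np.concatenate([proj(c,X)[0]-p for c,p in zip(cs,pads)])
s=least_squares(r,[450,0,60]); print('pad',s.x,s.fun)
obs=[(1,(270,281),(-170,230,36)),(1,(418,256),(-170,-230,36)),(1,(253,173),(170,230,57)),(0,(300,297),(-170,230,36)),(0,(393,226),(-170,-230,36)),(0,(233,237),(170,230,57)),
(0,pads[0],(-133,0,64.5)),(1,pads[1],(-133,0,64.5))]
def W(p,X):
    a=p[2]; return np.array([p[0]+np.cos(a)*X[0]-np.sin(a)*X[1],p[1]+np.sin(a)*X[0]+np.cos(a)*X[1],X[2]])
def g(p): return np.concatenate([(proj(cs[i],W(p,X))[0]-uv)*(4 if X[1]==0 else 1) for i,uv,X in obs])
s=least_squares(g,[600,0,0.1],loss='soft_l1'); print(s.x,g(s.x).reshape(-1,2).round(1))
for X in [(-133,0,64.5),(-62,0,60),(-134,-36,51)]: print(X,W(s.x,X))
c=cs[1]; im=c['frame'][225:295,255:430,::-1]; a=cv2.resize(im,None,fx=4.5,fy=4.5,interpolation=cv2.INTER_CUBIC)
cv2.imwrite('pics/crop.png',a[:600,:800])
```

```text
18 (np.float64(342.05555555555554), np.float64(244.22222222222223))
20 (np.float64(342.25), np.float64(254.25))
pad [468.32148643  52.8881376   65.06233082] [-0.37594153 -0.07519334  0.24375466  0.25106922]
[5.98759225e+02 7.69944025e+01 1.86365669e-01] [[-1.4  0.5]
 [ 1.6 -1.3]
 [-2.7 -1.9]
 [-1.6  1.3]
 [ 1.3 -6.5]
 [-6.1 -3.6]
 [-0.8  0.1]
 [ 1.7  1.5]]
(-133, 0, 64.5) [468.06223606  52.35100186  64.5       ]
(-62, 0, 60) [537.83280887  65.50650147  60.        ]
(-134, -36, 51) [473.7499461   16.78908467  51.        ]
```

View pics/crop.png

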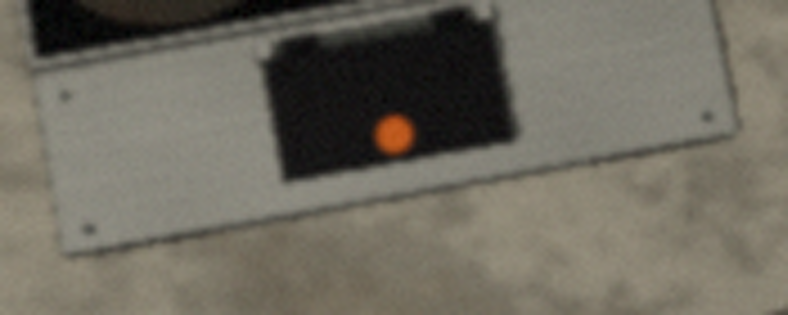

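The yaw is about 0.183, and the two pad fixes agree at about (468, 53, 65). I'll move over with the fingers closed.

jog_arm(series=[[0.4,0.95,0.5,0,0,-0.05,1],[0.4,0.95,0.5,0,0,-0.05,1],[0.4,0.95,0.5,0,0,-0.05,1],[0.4,0.95,0.5,0,0,-0.05,1]], grip_force=20)

```text
clock: 0.43
eef_pos: [192.7, -414.3, 275.8]
eef_rot: [3.139, -0.001, 0.187]
wrist_force: [0.4, -0.5, 0.8]
finger_gap: 70.7
finger_force: 0.0
```

jog_arm(series=[[0.5,1,0,0,0,0,1],[0.5,1,0,0,0,0,1],[0.5,1,0,0,0,0,1],[0.5,1,0,0,0,0,1]])

```text
clock: 0.77
eef_pos: [252.7, -293.5, 273.4]
eef_rot: [-3.141, -0.001, 0.188]
wrist_force: [-0.2, 0.0, 0.8]
finger_gap: 44.4
finger_force: 0.0
```

jog_arm(series=[[0.5,1,0,0,0,0,1],[0.5,1,0,0,0,0,1],[0.5,1,0,0,0,0,1],[0.5,1,0,0,0,0,1]])

```text
clock: 1.1
eef_pos: [312.8, -173.5, 273.4]
eef_rot: [-3.141, -0.001, 0.189]
wrist_force: [-1.0, 0.0, 0.1]
finger_gap: 17.5
finger_force: 0.0
```

jog_arm(series=[[0.5,1,0,0,0,0,1],[0.5,1,0,0,0,0,1],[0.5,1,0,0,0,0,1],[0.5,1,0,0,0,0,1]])

```text
clock: 1.43
eef_pos: [372.8, -53.2, 273.2]
eef_rot: [-3.141, -0.0, 0.189]
wrist_force: [0.7, -0.5, 1.1]
finger_gap: 0.3
finger_force: 0.0
```

jog_arm(series=[[0.4,0.88,0,0.03,-0.164,0,1],[0.4,0.88,0,0.03,-0.164,0,1],[0.4,0.88,0,0.03,-0.164,0,1],[0.4,0.88,0,0.03,-0.164,0,1],[0.4,0.88,0,0.03,-0.164,0,1]])

```text
clock: 1.85
eef_pos: [419.4, 49.2, 273.1]
eef_rot: [3.14, -0.261, 0.188]
wrist_force: [-0.0, 0.4, 0.0]
finger_gap: 0.2
finger_force: 0.0
```

```bash
cat >> h.py <<'E'
from scipy.spatial.transform import Rotation as Ro
def wsnap(f):
    s=manip.read_state(); c=manip.camera('wrist')
    H=np.eye(4);H[:3,:3]=Ro.from_euler('xyz',s['eef_rot']).as_matrix();H[:3,3]=s['eef_pos']
    M=np.linalg.inv(H@np.array(c['hand_eye'])); c['R']=M[:3,:3];c['t']=M[:3,3]
    cv2.imwrite('pics/'+f,c['frame'][:,:,::-1]); np.save('pics/'+f+'.npy',c,allow_pickle=True); return c
E
python3 - <<'E'
from h import *
c=wsnap('w0.png'); print(manip.read_state()['eef_pos'],manip.read_state()['eef_rot'])
print(proj(c,[[468,53,65]]))
E
```

```text
[419.39774151  48.36800732 273.15279565] [ 3.14004374 -0.26070691  0.18668048]
[[321.6347333  215.21421763]]
```

View pics/w0.png

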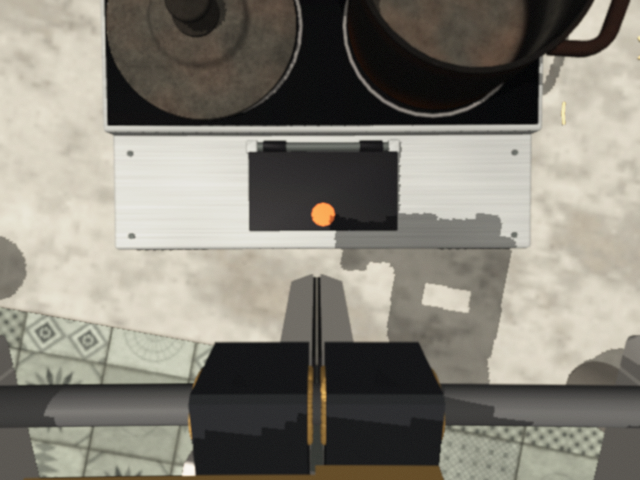

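The wrist view puts the pad at (323,214), which matches the predicted (321.6,215.2). The front edge is level in the image, so the yaw is right. I'll descend.

jog_arm(series=[[0.45,0.05,-0.9,0,0,0,1],[0.45,0.05,-0.9,0,0,0,1],[0.45,0.05,-0.9,0,0,0,1],[0.45,0.05,-0.9,0,0,0,1],[0.45,0.05,-0.9,0,0,0,1]])

```text
clock: 2.32
eef_pos: [472.9, 53.3, 164.1]
eef_rot: [3.141, -0.257, 0.184]
wrist_force: [-0.1, -0.7, 0.2]
finger_gap: 0.7
finger_force: 0.0
```

jog_arm(series=[[0,0,-0.25,0,0,0,1],[0,0,-0.5,0,0,0,1],[0,0,-0.65,0,0,0,1],[0,0,-0.67,0,0,0,1],[0,0,-0.67,0,0,0,1]])

```text
clock: 2.73
eef_pos: [473.8, 54.0, 86.5]
eef_rot: [3.14, -0.263, 0.185]
wrist_force: [1.0, -1.2, 0.3]
finger_gap: 0.4
finger_force: 0.0
```

jog_arm(series=[[0,0,-0.07,0,0,0,1],[0,0,-0.09,0,0,0,1],[0,0,-0.105,0,0,0,1],[0,0,-0.12,0,0,0,1],[0,0,-0.12,0,0,0,1],[0,0,-0.12,0,0,0,1]])

```text
clock: 3.23
eef_pos: [473.7, 54.6, 71.0]
eef_rot: [3.14, -0.263, 0.186]
wrist_force: [0.2, -1.1, 1.2]
finger_gap: 0.2
finger_force: 0.7
```

jog_arm(series=[[0,0,-0.015,0,0,0,1],[0,0,-0.025,0,0,0,1],[0,0,-0.025,0,0,0,1]])

```text
clock: 3.48
eef_pos: [473.5, 54.7, 67.5]
eef_rot: [3.14, -0.262, 0.185]
wrist_force: [0.4, 0.1, 1.4]
finger_gap: 0.5
finger_force: 0.7
```

jog_arm(series=[[0,0,-0.015,0,0,0,1],[0,0,-0.025,0,0,0,1],[0,0,-0.025,0,0,0,1]])

```text
clock: 3.73
eef_pos: [473.9, 54.7, 65.6]
eef_rot: [3.14, -0.263, 0.186]
wrist_force: [-8.3, -1.2, 20.5]
finger_gap: 0.8
finger_force: 10.9
```

jog_arm(series=[[0,0,-0.01,0,0,0,1],[0,0,-0.015,0,0,0,1],[0,0,-0.015,0,0,0,1]])

```text
clock: 3.98
eef_pos: [474.1, 54.7, 64.7]
eef_rot: [3.14, -0.264, 0.186]
wrist_force: [-16.6, -2.3, 36.3]
finger_gap: 0.1
finger_force: 19.0
```

jog_arm(series=[[-0.1,-0.01,0.35,0,0,0,1],[-0.45,-0.08,0.65,0,0,0,1],[-0.8,-0.15,0.65,0,0,0,1],[-0.8,-0.15,0.65,0,0,0,1],[-0.8,-0.15,0.65,0,0,0,1],[-0.8,-0.15,0.65,0,0,0,1],[-0.8,-0.15,0.65,0,0,0,1],[-0.8,-0.15,0.65,0,0,0,1]])

```text
clock: 4.65
eef_pos: [377.9, 36.8, 140.4]
eef_rot: [3.141, -0.261, 0.186]
wrist_force: [0.4, -0.1, 0.1]
finger_gap: 0.5
finger_force: 0.0
```

jog_arm(series=[[0,0,0,0,0,0,1],[0,0,0,0,0,0,1],[0,0,0,0,0,0,1],[0,0,0,0,0,0,1],[0,0,0,0,0,0,1],[0,0,0,0,0,0,1],[0,0,0,0,0,0,1],[0,0,0,0,0,0,1]])

```text
clock: 5.32
eef_pos: [377.4, 36.6, 140.9]
eef_rot: [3.14, -0.262, 0.185]
wrist_force: [1.3, -0.3, 0.4]
finger_gap: 0.6
finger_force: 0.0
```

jog_arm(series=[[0,0,0,0,0,0,1],[0,0,0,0,0,0,1],[0,0,0,0,0,0,1],[0,0,0,0,0,0,1],[0,0,0,0,0,0,1],[0,0,0,0,0,0,1],[0,0,0,0,0,0,1],[0,0,0,0,0,0,1]])

```text
clock: 5.98
eef_pos: [377.4, 36.6, 140.8]
eef_rot: [3.14, -0.262, 0.185]
wrist_force: [0.5, 0.8, 0.4]
finger_gap: 0.6
finger_force: 0.0
```

Run:
```python
from h import *
c=wsnap('w1.png'); print(proj(c,[[473.2,17.4,51],[459.9,88.2,51],[467.5,53,65]]))
```

```text
[[367.40439437 150.20946372]
 [267.0263749  150.22326521]
 [317.22490659 144.52142402]]
```

View pics/w1.png

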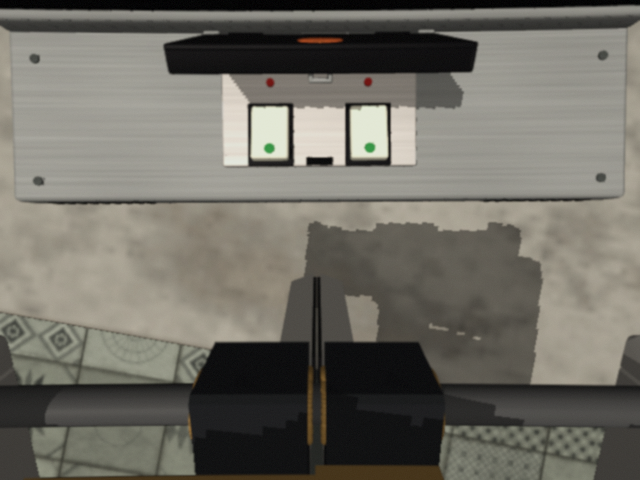

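The flap is open. The right green dot is at (369.5,147.5) and the left at (269,148), both within about 2 px of the prediction. Next I'll press the right one.

jog_arm(series=[[0.2,-0.16,-0.2,0,0,0,1],[0.5,-0.16,-0.35,0,0,0,1],[0.75,-0.16,-0.45,0,0,0,1],[0.825,-0.16,-0.55,0,0,0,1],[0.825,-0.16,-0.55,0,0,0,1],[0.825,-0.16,-0.6,0,0,0,1],[0.825,-0.16,-0.6,0,0,0,1]])

```text
clock: 6.62
eef_pos: [475.3, 17.5, 68.4]
eef_rot: [3.141, -0.261, 0.185]
wrist_force: [-0.3, 0.0, -0.4]
finger_gap: 0.6
finger_force: 0.0
```

jog_arm(series=[[0,0,-0.03,0,0,0,1],[0,0,-0.06,0,0,0,1],[0,0,-0.08,0,0,0,1],[0,0,-0.08,0,0,0,1]])

```text
clock: 6.95
eef_pos: [476.1, 17.4, 59.2]
eef_rot: [3.14, -0.262, 0.185]
wrist_force: [-0.1, 0.0, 0.8]
finger_gap: 0.4
finger_force: 0.5
```

jog_arm(series=[[0,0,-0.015,0,0,0,1],[0,0,-0.03,0,0,0,1],[0,0,-0.03,0,0,0,1]])

```text
clock: 7.2
eef_pos: [476.4, 17.4, 55.7]
eef_rot: [3.14, -0.262, 0.186]
wrist_force: [-5.0, -0.4, 7.7]
finger_gap: 0.2
finger_force: 4.3
```

jog_arm(series=[[0,0,-0.01,0,0,0,1],[0,0,-0.017,0,0,0,1],[0,0,-0.017,0,0,0,1]])

```text
clock: 7.45
eef_pos: [476.6, 17.4, 55.1]
eef_rot: [3.14, -0.263, 0.186]
wrist_force: [-18.8, -0.7, 35.0]
finger_gap: 0.3
finger_force: 18.8
```

jog_arm(series=[[-0.1,0,0.2,0,0,0,1],[-0.4,0.05,0.5,0,0,0,1],[-0.8,0.1,0.75,0,0,0,1],[-0.83,0.16,0.75,0,0,0,1],[-0.83,0.16,0.75,0,0,0,1],[-0.83,0.16,0.75,0,0,0,1]])

```text
clock: 7.95
eef_pos: [377.1, 36.9, 144.6]
eef_rot: [3.14, -0.265, 0.186]
wrist_force: [0.4, -0.4, -0.2]
finger_gap: 0.8
finger_force: 0.0
```

Run:
```python
from h import *
c=wsnap('w2.png'); s=manip.read_state(); print(s['eef_pos'],s['wrist_force'])
a=c['frame'][0:210,150:490,::-1]; cv2.imwrite('pics/w2c.png',cv2.resize(a,None,fx=2,fy=2,interpolation=cv2.INTER_CUBIC))
```

```text
[377.39783149  36.63910756 143.82801305] [ 0.36098374 -0.30797493  0.09703874]
```

View pics/w2c.png

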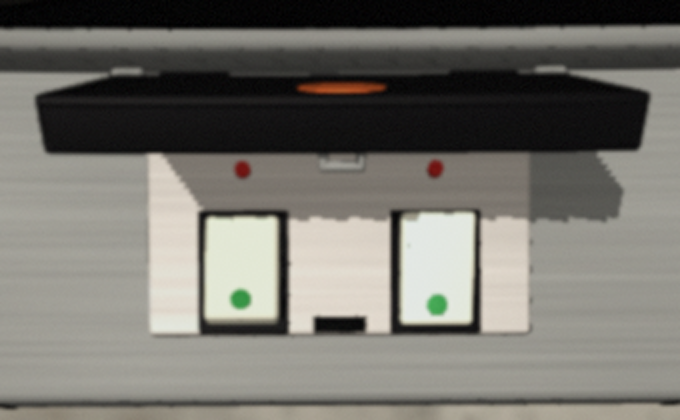

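The right rocker is now front-down and the left is unchanged. Next I'll go over the flap and come down behind it.

jog_arm(series=[[0,0,0.3,0,0,0,1],[0.2,0.03,0.5,0,0,0,1],[0.5,0.1,0.5,0,0,0,1],[0.5,0.1,0.5,0,0,0,1],[0.5,0.1,0.5,0,0,0,1]])

```text
clock: 8.42
eef_pos: [437.9, 48.6, 201.5]
eef_rot: [3.141, -0.258, 0.186]
wrist_force: [-0.5, 0.0, -1.3]
finger_gap: 0.5
finger_force: 0.0
```

jog_arm(series=[[0.3,0.05,0,0,0,0,1],[0.6,0.1,0,0,0,0,1],[0.77,0.13,0,0,0,0,1],[0.77,0.13,0,0,0,0,1],[0.77,0.13,-0.2,0,0,0,1],[0.77,0.13,-0.4,0,0,0,1],[0.77,0.13,-0.64,0,0,0,1],[0.77,0.13,-0.64,0,0,0,1]])

```text
clock: 9.08
eef_pos: [525.9, 63.7, 121.3]
eef_rot: [-3.141, -0.253, 0.185]
wrist_force: [-1.7, -0.8, -0.9]
finger_gap: 0.3
finger_force: 0.0
```

jog_arm(series=[[0,0,0,0,0,0,1],[0,0,0,0,0,0,1],[0,0,0,0,0,0,1]])

```text
clock: 9.33
eef_pos: [529.8, 64.1, 128.6]
eef_rot: [3.14, -0.264, 0.185]
wrist_force: [-0.0, -0.1, 0.4]
finger_gap: 0.4
finger_force: 0.0
```

jog_arm(series=[[-0.07,-0.013,-0.005,0,0,0,1],[-0.128,-0.024,-0.01,0,0,0,1],[-0.16,-0.03,-0.03,0,0,0,1],[-0.19,-0.036,-0.05,0,0,0,1],[-0.22,-0.041,-0.07,0,0,0,1],[-0.246,-0.046,-0.088,0,0,0,1],[-0.246,-0.046,-0.088,0,0,0,1]])

```text
clock: 9.92
eef_pos: [499.0, 58.6, 115.7]
eef_rot: [3.141, -0.261, 0.185]
wrist_force: [0.5, -0.6, 1.2]
finger_gap: 0.7
finger_force: 0.4
```

jog_arm(series=[[-0.035,-0.006,-0.037,0,0,0,1],[-0.065,-0.012,-0.073,0,0,0,1],[-0.094,-0.018,-0.109,0,0,0,1],[-0.118,-0.022,-0.15,0,0,0,1],[-0.14,-0.026,-0.195,0,0,0,1],[-0.157,-0.03,-0.237,0,0,0,1],[-0.157,-0.03,-0.237,0,0,0,1]])

```text
clock: 10.5
eef_pos: [479.9, 55.0, 86.5]
eef_rot: [3.141, -0.26, 0.185]
wrist_force: [1.4, 0.7, 1.2]
finger_gap: 0.2
finger_force: 0.5
```

jog_arm(series=[[-0.01,-0.002,-0.035,0,0,0,1],[-0.02,-0.003,-0.07,0,0,0,1],[-0.025,-0.004,-0.1,0,0,0,1],[-0.027,-0.005,-0.13,0,0,0,1],[-0.027,-0.005,-0.13,0,0,0,1]])

```text
clock: 10.92
eef_pos: [477.2, 54.5, 71.4]
eef_rot: [3.141, -0.261, 0.185]
wrist_force: [1.4, 0.1, 2.5]
finger_gap: 0.6
finger_force: 0.7
```

jog_arm(series=[[0,0,-0.015,0,0,0,1],[0,0,-0.03,0,0,0,1],[0,0,-0.045,0,0,0,1],[0,0,-0.05,0,0,0,1],[0,0,-0.05,0,0,0,1]])

```text
clock: 11.33
eef_pos: [477.7, 54.5, 66.5]
eef_rot: [3.14, -0.262, 0.185]
wrist_force: [-4.9, -0.1, 12.9]
finger_gap: 0.5
finger_force: 6.0
```

jog_arm(series=[[0,0,-0.01,0,0,0,1],[0,0,-0.012,0,0,0,1],[0,0,-0.012,0,0,0,1]])

```text
clock: 11.58
eef_pos: [477.8, 54.6, 65.7]
eef_rot: [3.14, -0.263, 0.186]
wrist_force: [-9.9, -0.5, 20.3]
finger_gap: 1.0
finger_force: 10.9
```

jog_arm(series=[[0,0,0.05,0,0,0,1],[0,0,0.12,0,0,0,1],[0,0,0.35,0,0,0,1],[-0.2,-0.04,0.65,0,0,0,1],[-0.6,-0.1,0.9,0,0,0,1],[-0.8,-0.15,0.9,0,0,0,1],[-0.8,-0.15,0.9,0,0,0,1],[-0.8,-0.15,0.9,0,0,0,1]])

```text
clock: 12.25
eef_pos: [381.2, 36.3, 174.3]
eef_rot: [3.139, -0.266, 0.185]
wrist_force: [0.1, 1.0, -0.4]
finger_gap: 0.4
finger_force: 0.0
```

jog_arm(series=[[0,0,0.3,0,0,0,1],[0,0,0.3,0,0,0,1],[0,0,0.3,0,0,0,1],[0,0,0.3,0,0,0,1],[0,0,0.3,0,0,0,1],[0,0,0.3,0,0,0,1],[0,0,0.3,0,0,0,1],[0,0,0.3,0,0,0,1]])

```text
clock: 12.92
eef_pos: [381.5, 36.5, 208.3]
eef_rot: [3.141, -0.261, 0.185]
wrist_force: [0.1, -0.8, 0.4]
finger_gap: 0.5
finger_force: 0.0
```

Run:
```python
from h import *
c=wsnap('w3.png'); s=manip.read_state(); print(s['eef_pos'],s['wrist_force'],proj(c,[[467.7,53,65]]))
```

```text
[381.54967567  36.53529234 208.45422064] [-0.59035891  0.90000698 -0.19376173] [[316.17603225 166.45208568]]
```

View pics/w3.png

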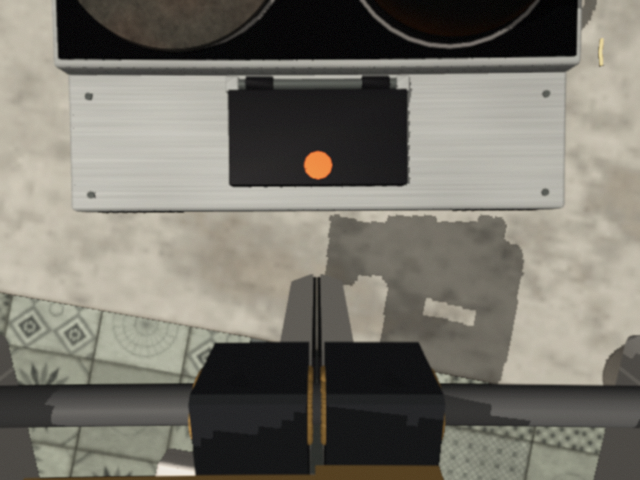

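The flap is level and has stayed shut for over 1 s, with the pad at (318,165) against a predicted (316,166). The robot is clear of everything, so I'm handing in.

```bash
python3 -c "
from cell import manip
print(manip.sign_off())"
```

```text
the job is handed in; nothing more can be done
None
```

The flap was popped open, the right switch turned on for the pot on the right zone, and the flap pushed down until it latched shut. The left switch was off when last seen, just before the flap was shut, nothing else was touched, and the job was handed in at about 13 s.

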